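# Sweep the heat sinks into the sorting tray

### The job

Two silver finned heat sinks lie on the mat in front of the open mouth of the lime-green sorting tray: take the wooden-handled rubber sweeper and sweep both of them over the lip until they are wholly inside the tray, pushing them along the table with the sweeper only, not picking them up or touching them with the gripper. Then stand the sweeper upright on its rubber foot on the mat, clear of the tray, and let go.

Things in the scene. Friction and masses are not known exactly. Their poses are not given: they have to be found in the camera images.
- sweeper_grip (a point): Sweeper, loose, 0.22 kg, standing on a black rubber foot 30 mm thick (x) by 150 long (y) by 24 high; centred on it a brown wooden handle block 26 mm thick (x) by 100 long (y), 24 to 86 mm above the underside, red band at its bottom. Point: centre of the handle, 60 mm above the underside; z up. Grip from above across the 26 mm (along x). Either long face of the foot (+x or -x) sweeps.
- sink_a_center (a point): Heat sink: a silver aluminium block with upright fins, 38 x 38 mm and 24 mm high, about 70 g, loose on the mat. The point is its centre, 12 mm above its underside; z is up, x runs along the fins.
- sink_b_center (a point): A second heat sink, the same in shape, size and material. It lies beside the first, both between 110 and 190 mm in front of the tray's origin and within 50 mm of the tray's centre line.
- tray: Lime-green pan fixed to the table, open at one end. Origin: centre of its inside at table height; x points from the mouth in to the back wall, z up. Inside 140 mm deep (x -70 to 70) and 210 wide (y -105 to 105). Walls 4 mm thick, 32 high; floor 2 mm thick; a lip bevels down to the table from x -70 to -90. A foot held 3 to 8 mm above the table clears lip and floor and still pushes the sinks.

How it is judged:
By the outcome, as a careful person would: the job done as asked, in the order asked, and still so for the second after the job is handed in, with the robot touching nothing.
It also fails if it takes over 38 s, if anything falls off the work surface, if the arm or the gripper's body presses on something with over 40 N, if the wrist force passes 120 N, or if a joint passes its speed limit or range.

### The arm

A 6-joint arm with a two-finger parallel gripper is mounted at the origin on the work surface. World frame = base frame: x ahead of the robot, y to its left, z up, the work surface at z = 0. Lengths are in m, angles in rad, forces in N, time in s.
With the tool pointing down it reaches from about 0.3 to 0.875 m from the base axis. Payload 6.4 kg.
Tool frame: the origin (TCP) lies between the finger pads; the fingertips stand 22 mm ahead of it and the grasp point (between the pads) lies 3 mm ahead of it (r.tcp_to_tips is the distance from the TCP to the fingertips, in m); z points along the fingers, y is the direction in which the jaws open and shut (so a half turn about z gives the same grasp; the last joint's range is limited). The gripper opens to 88 mm and grips with 3 to 60 N. Pads are 18 mm wide; open, the fingers measure 123 mm over their backs; the gripper's body (75 mm by 187 mm) begins 45 mm behind the grasp point.
Start: joints at [-1.379, 0.181, 1.607, -0, 1.354, -0.206], TCP at [0.223, -0.53, 0.261] pointing down, gripper open.
Joint ranges: [-2.99, 2.99], [-0.89, 2.07], [0.3, 2.58], [-1.14, 4.28], [0, 2.63], [-3.12, 3.12]. Speed limits (rad/s): [2.57, 2.57, 3.01, 3.14, 3.14, 3.14].

### API

Orientations are given as a unit quaternion [w, x, y, z].
In Python, from bench import r, imaging gives the robot as it stands.
- The arm moves only by the tool step_arm, never from a script. Its argument "moves" is a list of rows, each a list of 2 entries, a list of its own where there are three numbers: the shift along the tool's x, y, z in units of 30 cm (1.0 is 30 cm), then the turn, a rotation vector about the tool's x, y, z in units of 180 degrees (1.0 is 180 degrees). In form: [[[tx, ty, tz], [rx, ry, rz]], ...]. A call has exactly 8 rows; each row is the pose to reach, as a shift and turn from the pose measured when the call began, along the tool's axes at that moment, turning the shorter way round; what a row does not reach only later rows make up. A row lasts 1/8 s, in which the tool goes at most 62.5 mm and 10.7 degrees, less where a joint would pass 70% of its speed; a pose out of reach is approached as far as the arm can. A call with a number of a shift or a turn outside -1 to 1 is refused whole. A call with a gripper value outside its range is refused whole. "gripper" is the opening, from 0 (shut) to 1 (fully open), set as the call begins (left out, the last holds). The fingers move at their own pace and stop on an object; "squeeze" is the grip in N (left out, the last holds). Time passes only in rows, so rows that repeat a pose let the fingers close, or fill a call up. It gives the time, the measured TCP pose, the force and the opening at its end, in the units of the state.
- r.get_state(): the state, without advancing time (a new reading comes with each control period).
- imaging.capture(name): name is "scene" or "top"; returns the picture (480x640x3 uint8, red, green, blue); there is no depth.
- imaging.camera_model(name): a dict with "K" (3x3 intrinsics, pixels), "world_to_cam" (4x4, takes a point from world to camera coordinates). Camera axes: x right, y down, z forward; pixel columns grow to the right and rows downward; lengths in m; the calibration is good to about 2 mm. A picture is of the moment at which its call begins. camera_model takes no time and is no camera call.
- r.close_job(): hands the job in, once; it reports no verdict.
Trained networks look in the newest picture that a camera, given by its name, has taken for a name from the list of things; names that differ only in an ending like _2 or _b are one class to them, and where a whole thing is asked for, a point or a joint stands for the part that bears it (a point fixed in the world has none). Each returns a list of dicts, best first, with "confidence" (0 to 1); they miss things now and then, are a little off and sometimes report something else, mostly with a low value. They report only what shows in the picture. A call takes as long as a camera call.
- imaging.outline_of(name, camera): "mask" (480x640 bool, what is visible of it) and "position" ([column, row] in pixels, amid what is visible of it).
- imaging.pinpoint(name, camera): "position" ([column, row] in pixels: a listed point, or the origin of a listed thing).
The state is a dict: "t": time; "q": joint angles; "dq": joint speeds; "effort": joint torques, N m; "tcp_pos": TCP position; "eef_rot": TCP orientation; "wrist_force": force on the tool from outside, world axes, zero at the start; "moment": the same for the moment, N m; "finger_gap": finger opening in m.
Only numpy, scipy, OpenCV 4.12 (cv2) and the standard library are available. Lean on these libraries where they do the work, as an engineer would, in place of code of your own. Each camera call takes 0.05 s, during which the arm holds its last target.

## Working session

There is one attempt and no reset: what is moved stays moved. The work goes in short steps, Python scripts to look and compute and a tool call to move; the robot and the scene stay as the last step left them, time stands still between calls to the robot, and variables do not carry over. Pictures are saved under pics/ and viewed, and the job is handed in when it is done.

Besides the shell and the picture viewer there is one more tool, called as name(argument=value, ...) on one line, values as JSON. step_arm: Moves the arm, as the interface text tells. Its arguments: {"type":"object","properties":{"moves":{"type":"array"},"gripper":{"type":"number"},"squeeze":{"type":"number"}},"required":["moves"]}

```bash
ls; mkdir -p pics; python3 - <<'E'
from bench import r, imaging
import cv2, numpy as np
print(r.get_state(), r.tcp_to_tips)
for c in ("top","scene"):
    im=imaging.capture(c); cv2.imwrite(f"pics/{c}0.png",im[:,:,::-1])
    m=imaging.camera_model(c); print(c,np.round(m["K"],1).tolist(),np.round(m["world_to_cam"],4).tolist())
    for n in ("sweeper_grip","sink_a_center","tray"):
        for d in imaging.pinpoint(n,c): print(c,n,np.round(d["position"],1),round(d["confidence"],2))
E
```

```text
pics
{'t': 0.0, 'q': array([-1.37926400e+00,  1.81526414e-01,  1.60803146e+00,  8.04633941e-06,
        1.35377450e+00, -2.06303662e-01]), 'dq': array([-9.85987652e-05, -2.44747031e-04,  3.84534829e-04,  8.84711529e-04,
        7.69310466e-04,  5.92014874e-04]), 'effort': array([ 5.06706456e-04, -4.33865082e+01, -3.41850615e+01,  7.03634229e-02,
        3.85782158e-02, -1.45465283e-04]), 'tcp_pos': array([ 0.22268713, -0.52958034,  0.25980699]), 'eef_rot': array([-8.69811541e-04,  9.80280767e-01,  1.97607849e-01,  1.03524069e-05]), 'wrist_force': array([-0.26239149,  0.5619009 , -1.42877598]), 'moment': array([ 0.00038078,  0.02086892, -0.0325144 ]), 'finger_gap': 0.08812000071626064} 0.022
top [[554.9, 0.0, 323.0], [0.0, 554.9, 242.0], [0.0, 0.0, 1.0]] [[-0.0063, -1.0, -0.0074, -0.0225], [-0.9983, 0.0067, -0.0573, 0.5405], [0.0574, 0.007, -0.9983, 0.8436], [0.0, 0.0, 0.0, 1.0]]
top sweeper_grip [523.8 213.2] 0.77
top sink_a_center [256.  272.9] 0.7
top sink_a_center [520.5 215.9] 0.41
top tray [163.1 276.7] 0.85
scene [[494.5, 0.0, 322.4], [0.0, 494.5, 234.6], [0.0, 0.0, 1.0]] [[-0.0181, 0.9998, -0.0044, 0.0529], [0.7809, 0.0113, -0.6246, -0.3762], [-0.6244, -0.0147, -0.781, 1.1276], [0.0, 0.0, 0.0, 1.0]]
scene sweeper_grip [130.6 256.5] 0.88
scene sink_a_center [396.4 238.6] 0.9
scene tray [484.5 241.1] 0.86
```

View pics/top0.png

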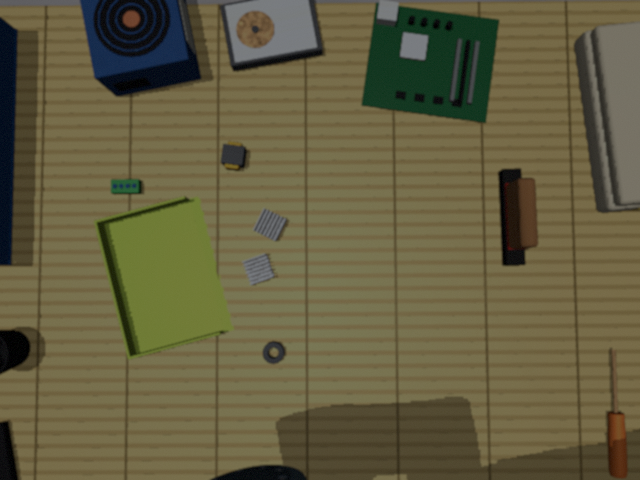

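View pics/scene0.png

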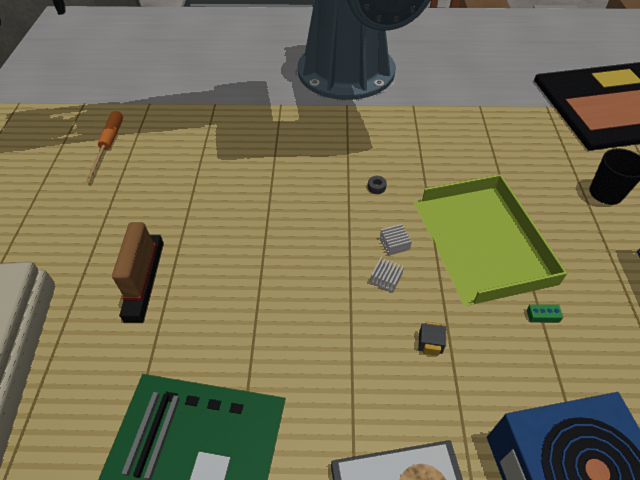

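```bash
cat > h.py <<'E'
import numpy as np, cv2
from bench import r, imaging
def bp(c,uv,z):
    m=imaging.camera_model(c);K=np.array(m["K"]);T=np.array(m["world_to_cam"]);R=T[:3,:3];t=T[:3,3]
    o=-R.T@t; d=R.T@np.linalg.inv(K)@np.array([uv[0],uv[1],1.]); return o+d*(z-o[2])/d[2]
def pj(c,p):
    m=imaging.camera_model(c);K=np.array(m["K"]);T=np.array(m["world_to_cam"])
    q=K@(T[:3,:3]@np.asarray(p,float)+T[:3,3]); return q[:2]/q[2]
E
python3 - <<'E'
from h import *
im={c:imaging.capture(c) for c in("top","scene")}
for c in("top","scene"):
    hsv=cv2.cvtColor(im[c],cv2.COLOR_RGB2HSV)
    for n,z in(("tray",.0),("sink_a_center",.012),("sweeper_grip",.06)):
        for d in imaging.pinpoint(n,c): print(c,n,"pp",bp(c,d["position"],z).round(4),round(d["confidence"],2))
        for d in imaging.outline_of(n,c):
            cs,_=cv2.findContours(d["mask"].astype(np.uint8),0,2); k=max(cs,key=cv2.contourArea)
            bx=cv2.boxPoints(cv2.minAreaRect(k)); print(c,n,"ol",round(d["confidence"],2),np.round(d["position"],1),bp(c,d["position"],z).round(4),"box",bx.round(0).tolist())
            print('   poly',cv2.approxPolyDP(k,4,True)[:,0].tolist())
big=[]
t=im["top"][:,:,::-1]
a=cv2.resize(t[140:370,90:300],None,fx=2.5,fy=2.5,interpolation=2);cv2.imwrite("pics/c1.png",a)
b=cv2.resize(t[150:280,480:560],None,fx=4,fy=4,interpolation=2);cv2.imwrite("pics/c2.png",b)
E
```

```text
top tray pp [0.4854 0.2302 0.    ] 0.64
top tray ol 0.94 [161.8 278.9] [0.4848 0.2282 0.    ] box [[91.0, 220.0], [198.0, 192.0], [235.0, 332.0], [128.0, 360.0]]
   poly [[197, 197], [183, 196], [94, 221], [128, 359], [233, 330]]
top sink_a_center pp [0.5013 0.0754 0.012 ] 0.77
top sink_a_center ol 0.85 [257.7 270.8] [0.4965 0.0757 0.012 ] box [[242.0, 261.0], [266.0, 253.0], [275.0, 278.0], [251.0, 286.0]]
   poly [[266, 255], [243, 262], [251, 284], [273, 276]]
top sweeper_grip pp [ 0.5772 -0.3171  0.06  ] 0.96
top sweeper_grip ol 0.56 [516.2 215. ] [ 0.5756 -0.3101  0.06  ] box [[498.0, 169.0], [535.0, 168.0], [539.0, 264.0], [502.0, 266.0]]
   poly [[503, 169], [502, 263], [525, 265], [525, 250], [537, 244], [534, 181], [522, 178], [520, 170]]
scene tray pp [0.4912 0.2269 0.    ] 0.8
scene tray ol 0.7 [485.  241.9] [0.494  0.2243 0.    ] box [[409.0, 197.0], [505.0, 149.0], [569.0, 278.0], [474.0, 325.0]]
   poly [[499, 176], [427, 188], [415, 203], [467, 305], [552, 285], [566, 273]]
scene tray ol 0.39 [385.2 272.7] [0.5578 0.056  0.    ] box [[368.0, 282.0], [379.0, 257.0], [405.0, 268.0], [393.0, 294.0]]
   poly [[381, 259], [371, 283], [392, 292], [402, 267]]
scene sink_a_center ol 0.66 [396.8 239.3] [0.5001 0.0772 0.012 ] box [[376.0, 232.0], [400.0, 220.0], [414.0, 247.0], [390.0, 259.0]]
   poly [[402, 224], [381, 230], [389, 254], [410, 247]]
scene sweeper_grip pp [ 0.5733 -0.3234  0.06  ] 0.56
scene sweeper_grip ol 0.83 [135.3 267.3] [ 0.5948 -0.3121  0.06  ] box [[101.0, 316.0], [126.0, 218.0], [168.0, 229.0], [142.0, 327.0]]
   poly [[142, 222], [128, 224], [112, 272], [123, 295], [123, 322], [143, 321], [163, 246], [160, 235], [149, 234]]
```

View pics/c1.png

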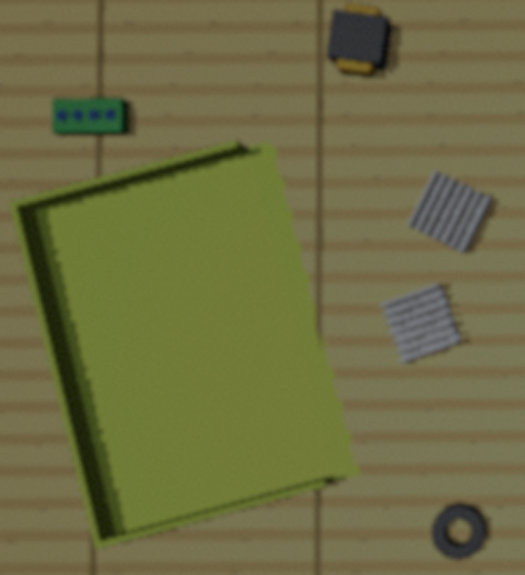

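View pics/c2.png

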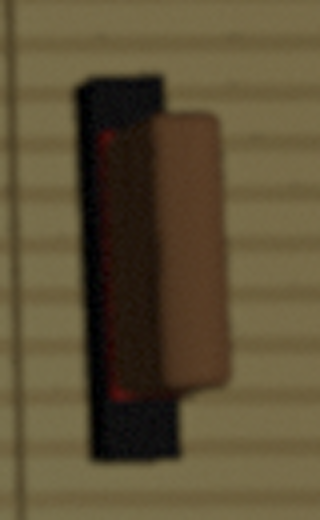

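```bash
python3 - <<'E'
from h import *
f=lambda p,s,o,z:bp("top",np.array(p)/s+np.array(o),z)
o1=(90,140);o2=(480,150)
L1=f((273,146),2.5,o1,0);L2=f((357,472),2.5,o1,0);B1=f((14,205),2.5,o1,.032);B2=f((98,543),2.5,o1,.032)
print("lip",L1,L2,np.linalg.norm(L1-L2),"back",B1,B2,np.linalg.norm(B1-B2), "depth",np.linalg.norm((L1+L2-B1-B2)[:2]/2))
ml=(L1+L2)/2;mb=(B1+B2)/2
d=(mb-ml)[:2];print("dir axis",np.degrees(np.arctan2(d[1],d[0])))
e=(L1-L2)[:2];print("dir lip",np.degrees(np.arctan2(e[1],e[0]))+90);e=(B1-B2)[:2];print("dir back",np.degrees(np.arctan2(e[1],e[0]))+90)
th=np.arctan2(d[1],d[0]);u=np.array([np.cos(th),np.sin(th)]);v=np.array([-u[1],u[0]])
O=(ml[:2]+u*.09+mb[:2]-u*.074)/2;print("O",O)
for n,P in(("s1",[(437,172),(492,197),(466,250),(410,225)]),("s2",[(383,302),(440,285),(460,342),(405,361)])):
    w=np.array([f(p,2.5,o1,.024) for p in P])[:,:2]; q=np.c_[(w-O)@u,(w-O)@v]; print(n,w.mean(0),q.mean(0),q.round(3).tolist())
for n,P,z in(("ring",(459,531),0.005),("chip",(360,40),.01)):
    w=f(P,2.5,o1,z)[:2]-O;print(n,w+O,w@u,w@v)
w=np.array([f(p,4,o2,.086) for p in [(155,115),(218,115),(230,388),(165,390)]]);print("handle",w.mean(0),w)
w=np.array([f(p,4,o2,.024) for p in [(88,80),(165,77),(182,458),(97,460)]]);print("foot",w.mean(0),w)
for x in r.get_state()['q'],:print(x)
E
```

```text
lip [0.61179483 0.17006518 0.        ] [0.40623951 0.11609634 0.        ] 0.2125220585851875 back [0.57228533 0.32075588 0.032     ] [0.36780959 0.26653651 0.032     ] 0.2115421182667993 depth 0.15552681028792642
dir axis 104.51100029490276
dir lip 104.71105983423512
dir back 104.85094324477566
O [0.48752779 0.22610827]
s1 [0.56750424 0.0545283 ] [-0.18614586 -0.03443308] [[-0.184, -0.06], [-0.213, -0.036], [-0.189, -0.009], [-0.159, -0.033]]
s2 [0.49917562 0.07249427] [-0.1516322   0.02721417] [[-0.132, 0.009], [-0.168, 0.008], [-0.171, 0.045], [-0.136, 0.047]]
ring [0.37005726 0.05181805] -0.13929618158933668 0.15739434296566163
chip [0.67715173 0.11333869] -0.15668546834390465 -0.15531864703370743
handle [ 0.57579488 -0.317954    0.086     ] [[ 0.62478017 -0.30614494  0.086     ]
 [ 0.6246114  -0.32854412  0.086     ]
 [ 0.52717235 -0.33004615  0.086     ]
 [ 0.5266156  -0.3070808   0.086     ]]
foot [ 0.57635909 -0.31776414  0.024     ] [[ 0.64909679 -0.30237248  0.024     ]
 [ 0.65003588 -0.33197579  0.024     ]
 [ 0.50342956 -0.33452621  0.024     ]
 [ 0.50287415 -0.30218207  0.024     ]]
[-1.37927619e+00  1.80787188e-01  1.60700708e+00  1.69018320e-06
  1.35379724e+00 -2.06308648e-01]
```

```bash
cat >> h.py <<'E'
from scipy.spatial.transform import Rotation as Ro
def mv(pos,yawdeg):
    s=r.get_state();q=s["eef_rot"];R=Ro.from_quat([q[1],q[2],q[3],q[0]])
    y=np.radians(yawdeg);T=Ro.from_matrix(np.array([[np.cos(y),np.sin(y),0],[np.sin(y),-np.cos(y),0],[0,0,-1]]))
    d=R.inv().apply(np.array(pos)-s["tcp_pos"])/.3; w=(R.inv()*T).as_rotvec()/np.pi
    print("mv",pos,yawdeg,d.round(4).tolist(),w.round(4).tolist())
E
python3 - <<'E'
from h import *
for z in(0,.03,.06,.09,.12):
    a=bp("top",(608,208),z);b=bp("top",(585,40),z);c=bp("top",(577,40),z)
    print(z,a.round(3),pj("scene",a).round(0),b.round(3),pj("scene",b).round(0))
s=r.get_state();print(s["t"],s["finger_gap"])
mv((.576,-.318,.18),0.7);mv((.576,-.318,.063),0.7)
E
```

```text
0 [ 0.592 -0.475  0.   ] [ 43. 287.] [ 0.863 -0.448  0.   ] [-19. 478.]
0.03 [ 0.588 -0.46   0.03 ] [ 45. 274.] [ 0.85  -0.434  0.03 ] [-16. 460.]
0.06 [ 0.585 -0.445  0.06 ] [ 47. 261.] [ 0.837 -0.419  0.06 ] [-12. 441.]
0.09 [ 0.581 -0.429  0.09 ] [ 49. 246.] [ 0.825 -0.405  0.09 ] [ -9. 421.]
0.12 [ 0.578 -0.414  0.12 ] [ 51. 231.] [ 0.812 -0.391  0.12 ] [ -5. 400.]
1.1 0.08814829767010145
mv (0.576, -0.318, 0.18) 0.7 [1.3594, -0.1956, 0.2691] [0.0, -0.0, 0.1227]
mv (0.576, -0.318, 0.063) 0.7 [1.3594, -0.1956, 0.6591] [0.0, -0.0, 0.1227]
```

step_arm(moves=[[[0.12,-0.02,0.02],[0,0,0.02]],[[0.26,-0.04,0.04],[0,0,0.04]],[[0.4,-0.06,0.06],[0,0,0.06]],[[0.54,-0.08,0.08],[0,0,0.08]],[[0.68,-0.1,0.11],[0,0,0.1]],[[0.82,-0.12,0.13],[0,0,0.1227]],[[0.96,-0.14,0.16],[0,0,0.1227]],[[1.0,-0.15,0.18],[0,0,0.1227]]], gripper=1, squeeze=40)

```text
t: 2.1
tcp_pos: [0.4835, -0.3709, 0.2062]
eef_rot: [-0.0, 1.0, 0.008, -0.0]
wrist_force: [0.4, -0.5, -0.4]
finger_gap: 0.0882
```

```bash
python3 - <<'E'
from h import *
mv((.576,-.318,.15),0.7);mv((.576,-.318,.063),0.7)
E
```

```text
mv (0.576, -0.318, 0.15) 0.7 [0.311, -0.1715, 0.1874] [-0.0001, 0.0, 0.0009]
mv (0.576, -0.318, 0.063) 0.7 [0.311, -0.1714, 0.4774] [-0.0001, 0.0, 0.0009]
```

step_arm(moves=[[[0.1,-0.06,0.05],[0,0,0]],[[0.21,-0.12,0.11],[0,0,0]],[[0.311,-0.171,0.16],[0,0,0]],[[0.311,-0.171,0.19],[0,0,0]],[[0.311,-0.171,0.27],[0,0,0]],[[0.311,-0.171,0.36],[0,0,0]],[[0.311,-0.171,0.44],[0,0,0]],[[0.311,-0.171,0.477],[0,0,0]]])

```text
t: 3.1
tcp_pos: [0.5742, -0.3187, 0.0617]
eef_rot: [-0.001, 1.0, 0.007, -0.001]
wrist_force: [-0.1, -0.3, -0.3]
finger_gap: 0.0881
```

step_arm(moves=[[[0,0,0],[0,0,0]],[[0,0,0],[0,0,0]],[[0,0,0],[0,0,0]],[[0,0,0],[0,0,0]],[[0,0,0],[0,0,0]],[[0,0,0],[0,0,0]],[[0,0,0],[0,0,0]],[[0,0,0],[0,0,0]]], gripper=0, squeeze=40)

```text
t: 4.1
tcp_pos: [0.5743, -0.3188, 0.0618]
eef_rot: [-0.001, 1.0, 0.007, -0.001]
wrist_force: [0.3, 0.2, 0.8]
finger_gap: 0.0256
```

```bash
python3 - <<'E'
from h import *
for c in("top","scene"):
    cv2.imwrite(f"pics/{c}1.png",imaging.capture(c)[:,:,::-1])
print(r.get_state())
u=np.array([-.2525,.9676]);v=np.array([-u[1],u[0]]);O=np.array([.4875,.2261])
p=O-.26*u-.005*v
mv((*(p),.100),14.6)
E
```

```text
{'t': 4.2, 'q': array([-6.87041827e-01,  5.83227301e-01,  1.50279619e+00, -2.77495939e-04,
        1.05794923e+00,  8.70033345e-01]), 'dq': array([ 6.51039414e-05,  1.45837436e-04,  9.63313185e-04,  1.74014318e-04,
        2.77121639e-04, -1.07434291e-03]), 'effort': array([ 1.54715069e-01, -5.61708999e+01, -2.81699485e+01,  1.65333529e-01,
        9.11649805e-02,  1.77861314e-02]), 'tcp_pos': array([ 0.5742769 , -0.31884443,  0.06177649]), 'eef_rot': array([-6.68197659e-04,  9.99975281e-01,  6.92873893e-03, -9.92113251e-04]), 'wrist_force': array([-0.42093631,  0.57567434,  1.15321961]), 'moment': array([-0.04197193,  0.04601703, -0.02567466]), 'finger_gap': 0.025812368310152337}
mv (np.float64(0.557988), np.float64(-0.024213500000000027), 0.1) 14.6 [-0.0409, -0.9829, -0.126] [-0.0005, 0.0006, -0.0767]
```

View pics/scene1.png

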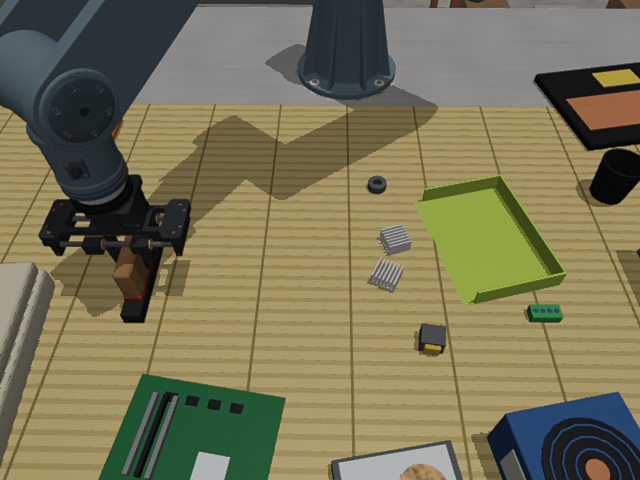

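Scene view: the fingers are closed on the brown handle at (130,275), with a 25.7 mm gap that matches its thickness. Sinks at (396,239) and (386,273) haven't moved. Next I lift and carry.

step_arm(moves=[[[0,0,-0.06],[0,0,0]],[[0,-0.05,-0.126],[0,0,0]],[[-0.01,-0.2,-0.126],[0,0,-0.015]],[[-0.015,-0.37,-0.126],[0,0,-0.03]],[[-0.02,-0.54,-0.126],[0,0,-0.045]],[[-0.03,-0.7,-0.126],[0,0,-0.06]],[[-0.035,-0.86,-0.126],[0,0,-0.077]],[[-0.04,-0.98,-0.126],[0,0,-0.077]]])

```text
t: 5.2
tcp_pos: [0.558, -0.023, 0.1009]
eef_rot: [-0.001, 0.992, 0.128, -0.001]
wrist_force: [0.2, -1.0, -2.8]
finger_gap: 0.0259
```

```bash
python3 - <<'E'
from h import *
for c in("top","scene"):
    cv2.imwrite(f"pics/{c}2.png",imaging.capture(c)[:,:,::-1])
s=r.get_state();print(s["t"],s["tcp_pos"],s["finger_gap"],s["dq"].round(3))
u=np.array([-.2525,.9676]);v=np.array([-u[1],u[0]]);O=np.array([.4875,.2261])
for x in(-.26,-.15,-.03):
    p=O+x*u-.005*v; mv((*p.round(4),.067),14.6)
E
```

```text
5.3 [ 0.557533   -0.02148286  0.1006221 ] 0.025521867479825922 [-0.059  0.013 -0.021 -0.031 -0.013 -0.042]
mv (np.float64(0.558), np.float64(-0.0242), 0.067) 14.6 [-0.0006, 0.0095, 0.112] [-0.001, 0.0006, 0.0015]
mv (np.float64(0.5302), np.float64(0.0822), 0.067) 14.6 [0.0009, -0.3571, 0.1132] [-0.001, 0.0006, 0.0015]
mv (np.float64(0.4999), np.float64(0.1983), 0.067) 14.6 [0.0027, -0.757, 0.1144] [-0.001, 0.0006, 0.0015]
```

View pics/scene2.png

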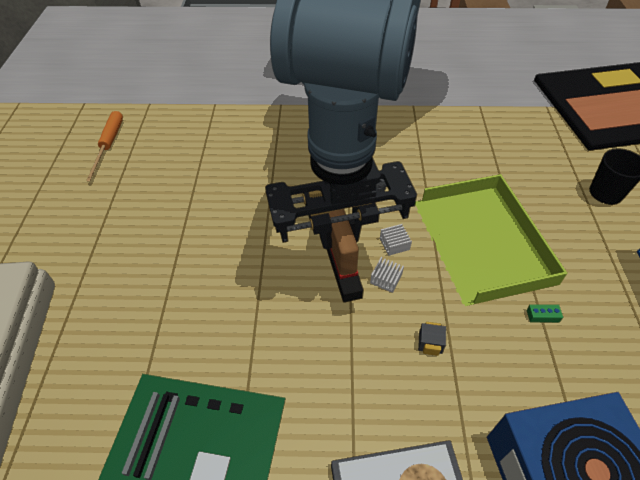

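View pics/top2.png

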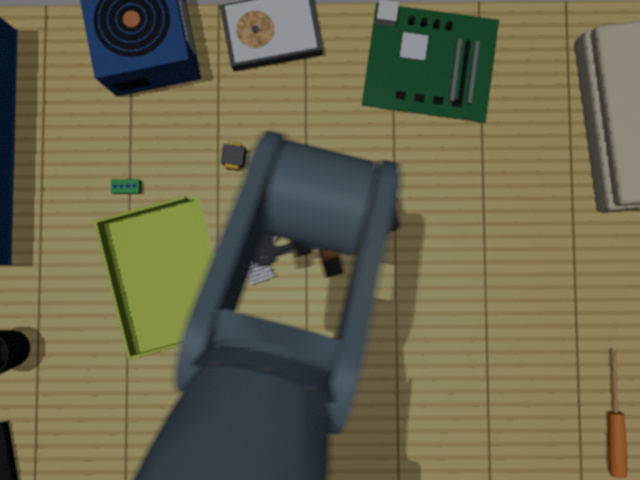

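Scene view: the sweeper is held level at (343,265), the foot is behind both sinks at (396,239) and (386,273), and the foot is parallel to the tray mouth. Next I lower it and start the sweep.

step_arm(moves=[[[0,0.01,0.05],[0,0,0.001]],[[0,0.01,0.1],[0,0,0.001]],[[0,0.01,0.112],[0,0,0.001]],[[0,-0.01,0.112],[0,0,0.001]],[[0,-0.04,0.112],[0,0,0.001]],[[0,-0.08,0.112],[0,0,0.001]],[[0,-0.12,0.113],[0,0,0.001]],[[0,-0.16,0.113],[0,0,0.001]]])

```text
t: 6.3
tcp_pos: [0.5451, 0.026, 0.0672]
eef_rot: [-0.001, 0.992, 0.128, -0.001]
wrist_force: [1.1, 0.0, -1.7]
finger_gap: 0.0257
```

```bash
python3 - <<'E'
from h import *
for c in("scene",):
    cv2.imwrite(f"pics/{c}3.png",imaging.capture(c)[:,:,::-1])
s=r.get_state();print(s["t"],s["tcp_pos"],s["finger_gap"],s["wrist_force"])
u=np.array([-.2525,.9676]);v=np.array([-u[1],u[0]]);O=np.array([.4875,.2261])
print((s["tcp_pos"][:2]-O)@u,(s["tcp_pos"][:2]-O)@v)
for x in(-.15,-.03):
    p=O+x*u-.005*v; mv((*p.round(4),.067),14.6)
E
```

```text
6.35 [0.54438856 0.02725347 0.06696276] 0.025834441942179223 [-0.07869188  1.52514282 -3.26207293]
-0.20676826488131686 -0.00483661939267218
mv (np.float64(0.5302), np.float64(0.0822), 0.067) 14.6 [0.0009, -0.1892, 0.0006] [-0.0012, 0.0007, 0.0009]
mv (np.float64(0.4999), np.float64(0.1983), 0.067) 14.6 [0.0018, -0.5891, 0.0022] [-0.0012, 0.0007, 0.0009]
```

View pics/scene3.png

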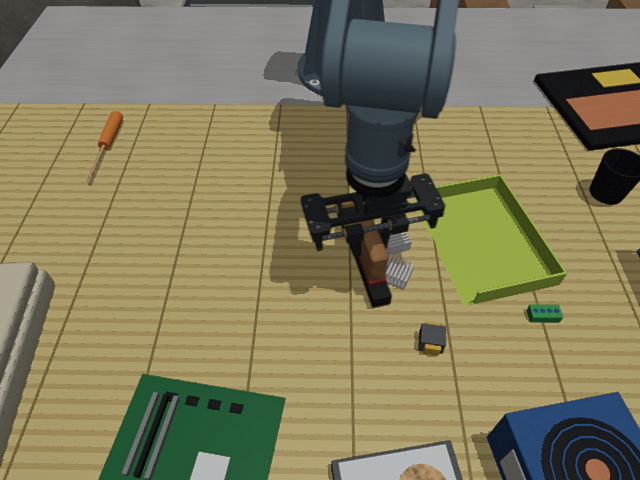

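Scene view: the foot at (375,280) is pushing sink 1 at (398,272), which has squared up to it. Sink 2 at (400,243) is next in line.

step_arm(moves=[[[0,-0.035,0],[0,0,0.001]],[[0,-0.07,0],[0,0,0.001]],[[0,-0.105,0],[0,0,0.001]],[[0,-0.14,0.001],[0,0,0.001]],[[0,-0.175,0.001],[0,0,0.001]],[[0.001,-0.21,0.001],[0,0,0.001]],[[0.001,-0.245,0.001],[0,0,0.001]],[[0.001,-0.28,0.001],[0,0,0.001]]])

```text
t: 7.35
tcp_pos: [0.523, 0.1092, 0.067]
eef_rot: [-0.002, 0.992, 0.127, -0.001]
wrist_force: [0.6, -1.9, -1.6]
finger_gap: 0.0256
```

```bash
python3 - <<'E'
from h import *
for c in("scene",):
    cv2.imwrite(f"pics/{c}4.png",imaging.capture(c)[:,:,::-1])
s=r.get_state();print(s["t"],s["tcp_pos"],s["finger_gap"],s["wrist_force"])
u=np.array([-.2525,.9676]);v=np.array([-u[1],u[0]]);O=np.array([.4875,.2261])
print((s["tcp_pos"][:2]-O)@u,(s["tcp_pos"][:2]-O)@v)
for x in(-.03,-.025):
    p=O+x*u-.005*v; mv((*p.round(4),.067),14.6)
E
```

```text
7.4 [0.52249125 0.11032766 0.06684302] 0.026115327661743286 [-1.50571826  0.21589944 -2.06877528]
-0.12085660386131666 -0.004625021396101468
mv (np.float64(0.4999), np.float64(0.1983), 0.067) 14.6 [0.0011, -0.3028, 0.0009] [-0.0015, 0.0009, 0.0]
mv (np.float64(0.4987), np.float64(0.2032), 0.067) 14.6 [0.0013, -0.3196, 0.001] [-0.0015, 0.0009, 0.0]
```

View pics/scene4.png

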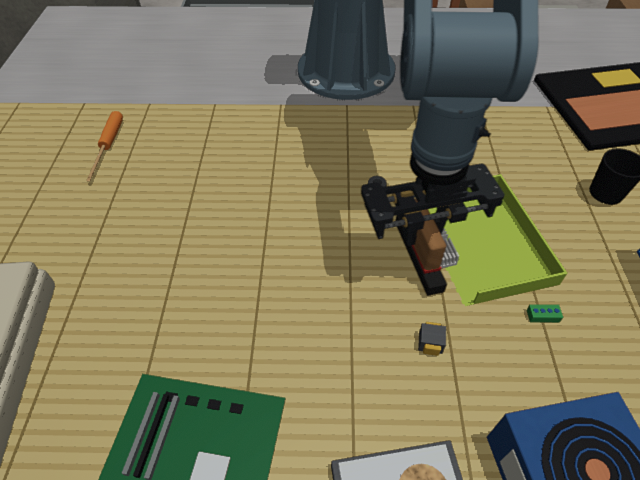

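Scene view: the foot is at the lip, around (430,270), with the sinks just ahead of it near (447,250). I'll continue inward and stop gently.

step_arm(moves=[[[0,-0.04,0],[0,0,0]],[[0,-0.085,0],[0,0,0]],[[0,-0.13,0],[0,0,0]],[[0,-0.175,0],[0,0,0]],[[0,-0.22,0],[0,0,0]],[[0,-0.26,0],[0,0,0]],[[0,-0.29,0],[0,0,0]],[[0,-0.31,0],[0,0,0]]])

```text
t: 8.4
tcp_pos: [0.4988, 0.2009, 0.0672]
eef_rot: [-0.002, 0.992, 0.127, -0.002]
wrist_force: [0.4, 0.1, -2.9]
finger_gap: 0.0257
```

```bash
python3 - <<'E'
from h import *
for c in("scene","top"):
    cv2.imwrite(f"pics/{c}5.png",imaging.capture(c)[:,:,::-1])
s=r.get_state();print(s["t"],s["tcp_pos"],s["finger_gap"],s["wrist_force"])
u=np.array([-.2525,.9676]);v=np.array([-u[1],u[0]]);O=np.array([.4875,.2261])
print((s["tcp_pos"][:2]-O)@u,(s["tcp_pos"][:2]-O)@v)
E
```

```text
8.5 [0.49881833 0.20088998 0.06726642] 0.025692060344428867 [-0.09963097 -0.51073925 -2.77313081]
-0.02725108855666302 -0.004586084372260377
```

View pics/scene5.png

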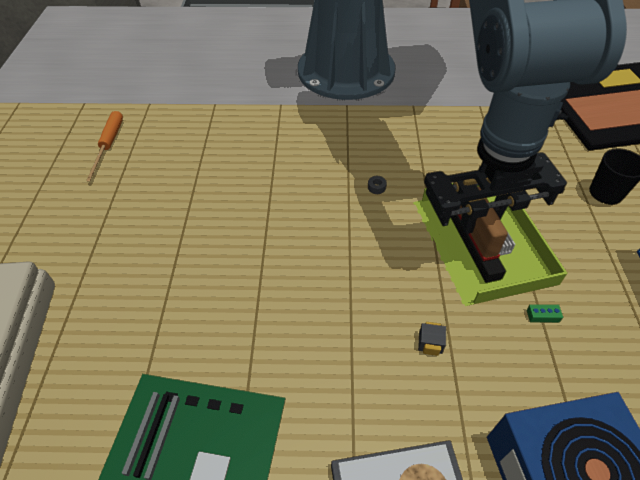

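Scene view: the foot is inside the tray at (485,245), with a sink ahead of it at (507,245) and none left on the mat. Next I retract along the same path, raising slightly.

step_arm(moves=[[[0,0.03,0],[0,0,0]],[[0,0.09,-0.02],[0,0,0]],[[0,0.18,-0.06],[0,0,0]],[[0,0.32,-0.1],[0,0,0]],[[0,0.46,-0.12],[0,0,0]],[[0,0.6,-0.12],[0,0,0]],[[0,0.74,-0.12],[0,0,0]],[[0,0.86,-0.12],[0,0,0]]])

```text
t: 9.5
tcp_pos: [0.5645, -0.0523, 0.1026]
eef_rot: [-0.002, 0.992, 0.126, -0.001]
wrist_force: [0.1, 0.6, -1.1]
finger_gap: 0.0255
```

```bash
python3 - <<'E'
from h import *
for c in("scene","top"):
    cv2.imwrite(f"pics/{c}6.png",imaging.capture(c)[:,:,::-1])
s=r.get_state();print(s["t"],s["tcp_pos"],s["finger_gap"],s["wrist_force"])
mv((.555,-.15,.075),0.7);mv((.555,-.15,.0625),0.7)
E
```

```text
9.6 [ 0.56536392 -0.05417115  0.1028828 ] 0.02597930138747674 [ 1.01604125  0.27656896 -2.61603804]
mv (0.555, -0.15, 0.075) 0.7 [-0.1125, 0.3012, 0.0922] [-0.0008, 0.0004, 0.0758]
mv (0.555, -0.15, 0.0625) 0.7 [-0.1125, 0.3013, 0.1339] [-0.0008, 0.0004, 0.0758]
```

View pics/scene6.png

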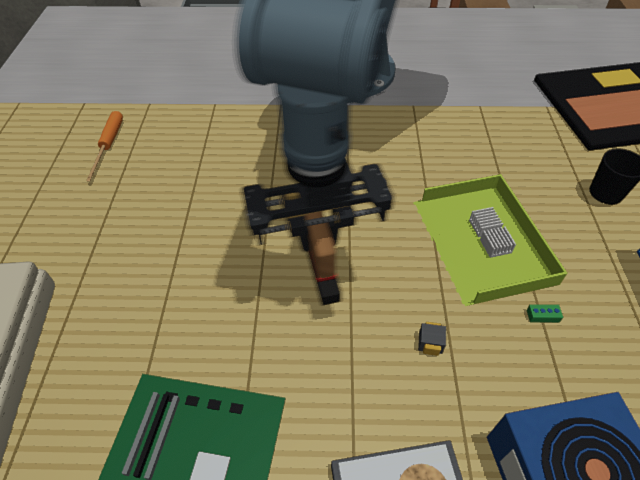

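View pics/top6.png

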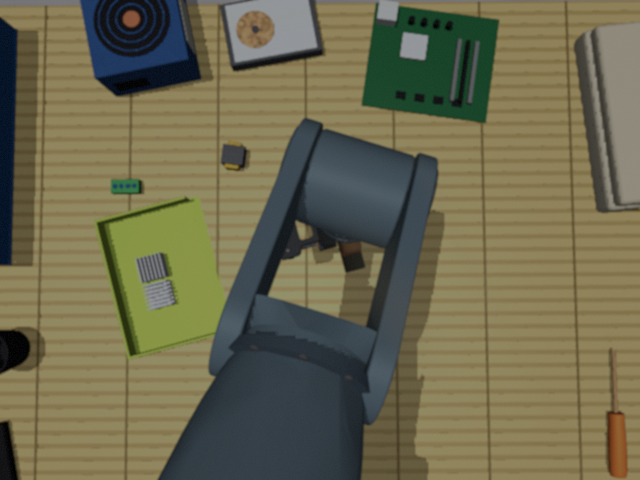

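Both pictures show the two sinks well inside the tray, at (151,268) and (159,294) in the top view. Next I set the sweeper down on the free mat near (0.555, -0.15).

step_arm(moves=[[[-0.02,0.06,0.01],[0,0,0.02]],[[-0.05,0.14,0.02],[0,0,0.04]],[[-0.08,0.22,0.03],[0,0,0.06]],[[-0.11,0.29,0.05],[0,0,0.076]],[[-0.112,0.301,0.07],[0,0,0.076]],[[-0.112,0.301,0.095],[0,0,0.076]],[[-0.112,0.301,0.115],[0,0,0.076]],[[-0.112,0.301,0.125],[0,0,0.076]]])

```text
t: 10.6
tcp_pos: [0.5549, -0.149, 0.0645]
eef_rot: [-0.001, 1.0, 0.006, -0.001]
wrist_force: [0.4, 0.3, -2.2]
finger_gap: 0.0258
```

```bash
python3 - <<'E'
from h import *
cv2.imwrite(f"pics/scene7.png",imaging.capture("scene")[:,:,::-1])
s=r.get_state();print(s["t"],s["tcp_pos"],s["finger_gap"],s["wrist_force"])
mv((.555,-.15,.0618),0.7)
E
```

```text
10.65 [ 0.55483283 -0.14906657  0.06438159] 0.025723435668658146 [-0.63555066 -0.94842657 -3.1986064 ]
mv (0.555, -0.15, 0.0618) 0.7 [0.0005, 0.0031, 0.0086] [-0.0009, 0.0008, 0.0002]
```

View pics/scene7.png

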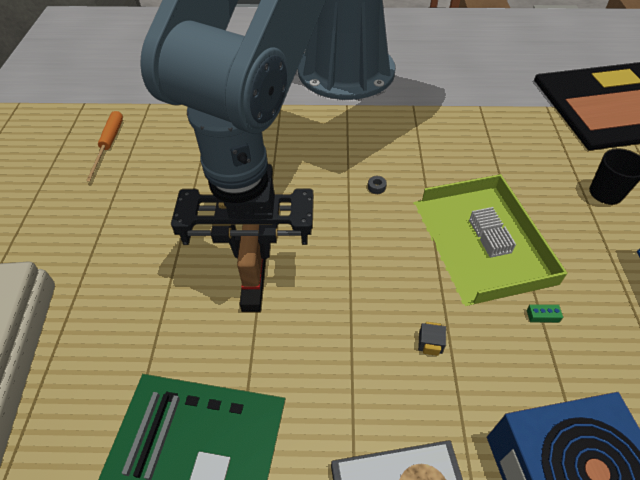

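Scene view: the sweeper is upright at (250,270), about 2–3 mm above a clear patch of mat. I'll lower it until it touches.

step_arm(moves=[[[0,0,0.003],[0,0,0]],[[0,0,0.006],[0,0,0]],[[0,0,0.008],[0,0,0]],[[0,0,0.0095],[0,0,0]],[[0,0,0.0095],[0,0,0]],[[0,0,0.0095],[0,0,0]],[[0,0,0.0095],[0,0,0]],[[0,0,0.0095],[0,0,0]]])

```text
t: 11.65
tcp_pos: [0.5549, -0.1491, 0.0618]
eef_rot: [-0.001, 1.0, 0.006, -0.001]
wrist_force: [-1.9, 0.3, 3.2]
finger_gap: 0.0256
```

step_arm(moves=[[[0,0,0],[0,0,0]],[[0,0,0],[0,0,0]],[[0,0,0],[0,0,0]],[[0,0,0],[0,0,0]],[[0,0,0],[0,0,0]],[[0,0,0],[0,0,0]],[[0,0,0],[0,0,0]],[[0,0,0],[0,0,0]]], gripper=1)

```text
t: 12.65
tcp_pos: [0.5549, -0.1491, 0.0618]
eef_rot: [-0.001, 1.0, 0.006, -0.001]
wrist_force: [0.5, 0.7, 0.9]
finger_gap: 0.088
```

step_arm(moves=[[[0,0,-0.03],[0,0,0]],[[0,0,-0.09],[0,0,0]],[[0,0,-0.17],[0,0,0]],[[0,0,-0.27],[0,0,0]],[[0,0,-0.38],[0,0,0]],[[0,0,-0.46],[0,0,0]],[[0,0,-0.5],[0,0,0]],[[0,0,-0.5],[0,0,0]]])

```text
t: 13.65
tcp_pos: [0.5558, -0.1497, 0.2131]
eef_rot: [-0.001, 1.0, 0.006, -0.0]
wrist_force: [0.5, 0.9, -0.1]
finger_gap: 0.0879
```

step_arm(moves=[[[-0.05,0.08,0],[0,0,0]],[[-0.12,0.2,0],[0,0,0]],[[-0.2,0.32,0],[0,0,0]],[[-0.28,0.44,0],[0,0,0]],[[-0.36,0.56,0],[0,0,0]],[[-0.42,0.66,0],[0,0,0]],[[-0.45,0.7,0],[0,0,0]],[[-0.45,0.7,0],[0,0,0]]])

```text
t: 14.65
tcp_pos: [0.4229, -0.3614, 0.212]
eef_rot: [-0.002, 1.0, 0.006, -0.001]
wrist_force: [0.2, 0.8, 0.6]
finger_gap: 0.0878
```

```bash
python3 - <<'E'
from h import *
for c in("scene","top"):
    cv2.imwrite(f"pics/{c}8.png",imaging.capture(c)[:,:,::-1])
    for n,z in(("sweeper_grip",.06),("sink_a_center",.014)):
        for d in imaging.pinpoint(n,c):
            p=bp(c,d["position"],z);u=np.array([-.2525,.9676]);v=np.array([-u[1],u[0]]);O=np.array([.4875,.2261])
            print(c,n,p.round(3),"tray",((p[:2]-O)@u).round(3),((p[:2]-O)@v).round(3),round(d["confidence"],2))
s=r.get_state();print(s["t"],s["tcp_pos"],s["finger_gap"],s["wrist_force"])
E
```

```text
scene sweeper_grip [ 0.554 -0.148  0.06 ] tray -0.379 0.03 0.91
scene sink_a_center [0.466 0.228 0.014] tray 0.007 0.02 0.72
top sweeper_grip [ 0.555 -0.148  0.06 ] tray -0.379 0.029 0.81
top sink_a_center [0.459 0.231 0.014] tray 0.012 0.026 0.85
14.95 [ 0.42410567 -0.36048457  0.21275583] 0.087967454436561 [ 0.55516586  0.03537359 -0.28362034]
```

View pics/scene8.png

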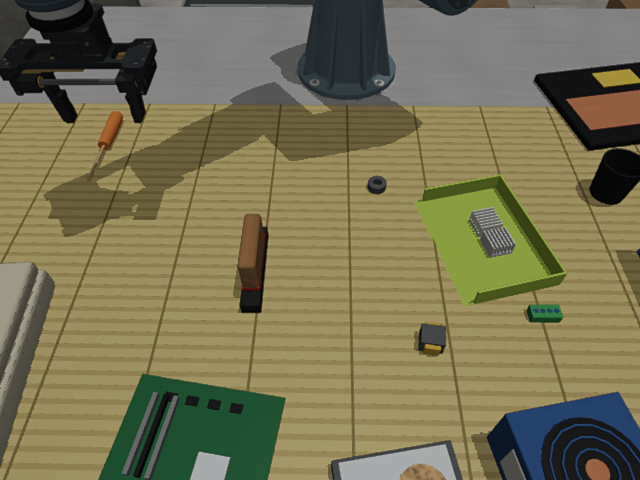

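View pics/top8.png

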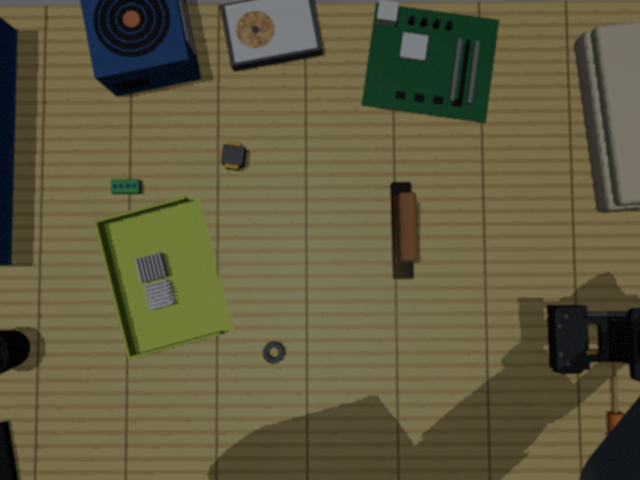

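The sweeper stands upright at (403,230) in the top view. Both sinks are wholly inside the tray at (151,267) and (159,294), and the arm is clear of everything.

```bash
python3 -c "
from bench import r
print(r.close_job())"
```

```text
the job is handed in; nothing more can be done
None
```

I swept both heat sinks over the lip and into the tray in a single pass. The foot was held about 5 mm above the table, and the gripper never touched the sinks. I then stood the sweeper upright on its rubber foot on the mat, let go, backed the arm away and handed the job in at about 15 s of the 38 s allowed.

**Sinks:** both cameras showed the two sinks sitting side by side, wholly inside the tray and close to its middle. The networks reported only one of the two, about 10 mm past the tray's origin and 20–25 mm to one side. I checked the second by eye in both pictures.

**Sweeper:** both cameras put it upright at (0.555, -0.148), about 0.38 m in front of the tray's origin. The gripper was open, nothing was touching the arm, and the wrist forces I read stayed within a few newtons throughout. None of the checks failed.

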